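# Gauge the bore of the flanged bushing

## Robot

A 7-joint arm with a two-finger parallel gripper is mounted at the origin on the work surface; the furniture and walls round the work are solid. World frame = base frame: x ahead of the robot, y to its left, z up, the work surface at z = 0. Lengths are in mm, angles in degrees, forces in N, time in s.
With the tool pointing down it reaches from about 425 to 950 mm from the base axis. Payload 4.7 kg.
Tool frame: the origin (TCP) lies between the finger pads; the fingertips stand 14 mm ahead of it and the grasp point (between the pads) lies 5 mm behind it; z points along the fingers, y is the direction in which the jaws open and shut (so a half turn about z gives the same grasp; the last joint's range is limited). The gripper opens to 87 mm and grips with 3 to 60 N. Pads are 19 mm wide; open, the fingers measure 117 mm over their backs; the gripper's body (75 mm by 190 mm) begins 51 mm behind the grasp point.
Start: joints at [-65.483, 26.849, -2.785, 87.806, 1.381, 65.374, -4.715], TCP at [297.692, 605.828, 236.573] pointing down, gripper open.
Joint ranges: [-148.3, 148.3], [-19.14, 114.17], [-79.39, 73.82], [5.75, 140.21], [-59.74, 239.74], [12.07, 113.84], [-152.46, 152.46]. Speed limits (degrees/s): [147.25, 147.25, 180, 180, 180, 180, 180].

## Interface

Orientations are given as [roll, pitch, yaw] about the fixed x, y, z axes, in that order (R = Rz(yaw) Ry(pitch) Rx(roll)).
In Python, from cell import env gives the robot as it stands.
- The arm moves only by the tool step_arm, never from a script. Its argument "steps" is a list of rows, each an object of numbers: "x", "y", "z": the shift along the tool's x, y, z in mm; "wx", "wy", "wz": the turn, a rotation vector about the tool's x, y, z in degrees; "jaw": the gripper's target within -1 to 1 (fully open at 1, half-way at 0, shut at -1). In form: [{"x": .., "y": .., "z": .., "wx": .., "wy": .., "wz": .., "jaw": ..}, ...]. A call has 1 to 20 rows; each row shifts and turns the commanded pose from where the row before left it, along the tool's axes as they then stand; what a row does not reach is not made up. A row lasts 1/8 s, in which the tool goes at most 62.5 mm and 10.7 degrees, less where a joint would pass 70% of its speed; a pose out of reach is approached as far as the arm can. A call is refused whole if a number of a shift passes 62.5 or a number of a turn 10.7, either way. A call with a gripper value outside its range is refused whole. The fingers move at their own pace and stop on an object; the grip force is fixed at half the most. Time passes only in rows, so rows that do not move let the fingers close. It gives the time, the measured TCP pose, the force and the opening at its end, in the units of the state.
- env.sense(): the state, without advancing time (a new reading comes with each control period).
- env.capture(name): name is "scene" or "top"; returns (picture, depth): 400x640x3 uint8, red, green, blue; 400x640 float32, mm along the optical axis (not along the pixel's ray), 0 where there is no reading.
- env.camera_params(name): a dict with "camera_matrix" (3x3 intrinsics, pixels), "rvec" (rotation vector, rad) and "tvec" (3), from world to camera coordinates, as OpenCV has them. Camera axes: x right, y down, z forward; pixel columns grow to the right and rows downward; lengths in mm; the calibration is good to about 2 mm. A picture is of the moment at which its call begins. camera_params takes no time and is no camera call.
- env.close_job(): hands the job in, once; it reports no verdict.
The state is a dict: "time_s": time; "joints": joint angles; "dq": joint speeds; "joint_torque": joint torques, N m; "position": TCP position; "orientation": TCP orientation; "wrist_force": force on the tool from outside, world axes, zero at the start; "moment": the same for the moment, N m; "opening": finger opening in mm.
Only numpy, scipy, OpenCV 4.12 (cv2) and the standard library are available. Lean on these libraries where they do the work, as an engineer would, in place of code of your own. Each camera call takes 0.05 s, during which the arm holds its last target. There are 200 camera calls.

## Task

Take the bore of the flanged steel bushing with the bore gauge: pick the gauge up by its barrel, lower it upright into the hole of that bushing and press it down until the flange has pushed the gauge's two trip levers all the way up, so that its feelers swing out to the wall of the bore and stay locked there. Then lift the gauge straight out and stand it upright on the pale wooden block, feelers still out, leaving the bushing standing where it is. Do not put the gauge into the plain bushing, which has no flange.

Things in the scene. Friction and masses are not known exactly. Their poses are not given: they have to be found in the camera images.
- gauge_grip (a point): Bore gauge, loose, 0.3 kg, upright on its flat foot, 130 mm tall: round steel foot 34 mm across, thin core with two hanging brass feelers, two dark trip levers reaching out sideways (96 mm tip to tip), knurled barrel 28 mm in diameter (72-130 mm above the foot) to hold it by, at any yaw. This point: on the axis, mid-barrel, 101 mm above the foot; z up the axis. Raised levers reach 67 mm.
- gauge_foot (a point): The centre of the gauge's flat foot, on its axis, 101 mm below the barrel point; z points up the axis; x is the line of the two levers and feelers.
- lever_a (a joint): Angle of the trip lever on the foot's +x side, rad: 0 = level (start), 0.36 = fully up; friction holds it. The knob under its end (42 mm off the axis, underside 34 mm above the foot) rides on the bushing's flange as the gauge is pressed down: the foot is 34 mm below the rim at first touch, about 45 mm below when fully up (15 mm short of the bench). Both levers together take about 10 N.
- lever_b (a joint): The same for the lever on the opposite (-x) side.
- feeler_a_tip (a point): Tip of the brass feeler on the foot's +x side, 12 mm above the foot: 17 mm from the gauge's axis when in, 31 mm when fully out. It swings out with its lever until the wall stops it, then slips on its pivot and stays there, held by friction of about 2 N.
- feeler_b_tip (a point): The same for the feeler on the opposite (-x) side.
- flanged_bore (a point): Centre of the bore at the top of the flanged steel bushing, the one to gauge: an upright tube 72 mm outside, 60 mm tall, with a flat flange 110 mm across and 8 mm thick round its top; loose, 0.9 kg. The bore, 56 mm in diameter, goes right through to the bench; the gauge's foot has 11 mm to spare all round. The point is level with the flange's top, 60 mm above the underside.
- plain_bore (a point): The same point of the plain steel bushing: the same tube, 72 mm outside, 56 mm bore, 60 mm tall, without a flange. A bystander. A wooden chair frame, about 0.5 m tall, stands on the right-hand part of the bench beyond the bushings (to the side of -y); the arm must keep clear of it.
- block_top (a point): The centre of the top face of the pale wooden block, lying flat, 105 mm (its x) by 220 mm (its y) and 42 mm tall; 0.5 kg, loose. The gauge ends standing on this face.
There are look-alikes about, which are no part of the job. What is shaped like the part that bears gauge_grip but orange is not meant.

How it is judged:
By the outcome, as a careful person would: the job done as asked, in the order asked, and still so for the second after the job is handed in, with the robot touching nothing.
It also fails if it takes over 64 s, if anything falls off the work surface, if the arm or the gripper's body presses on something with over 40 N, if the wrist force passes 120 N, or if a joint passes its speed limit or range.

## Working session

There is one attempt and no reset: what is moved stays moved. The work goes in short steps, Python scripts to look and compute and a tool call to move; the robot and the scene stay as the last step left them, time stands still between calls to the robot, and variables do not carry over. Pictures are saved under pics/ and viewed, about 8 in all and at most 12, crops included, and the job is handed in when it is done.

Besides the shell and the picture viewer there is one more tool, called after ">>>" as a command line: name --argument value ..., lists and objects as JSON in quotes. step_arm: Moves the arm, as the interface text tells. Its arguments: {"type":"object","properties":{"steps":{"type":"array","items":{"type":"object","properties":{"x":{"type":"number"},"y":{"type":"number"},"z":{"type":"number"},"wx":{"type":"number"},"wy":{"type":"number"},"wz":{"type":"number"},"jaw":{"type":"number"}}}}},"required":["steps"]}

```bash
mkdir -p pics; ls
cat > h.py <<'E'
import numpy as np, cv2, sys
sys.path.insert(0,'.')
from cell import env
def cap(n,tag):
    p,d=env.capture(n); cv2.imwrite(f'pics/{tag}.png',p[:,:,::-1]); np.save(f'pics/{tag}.npy',d); return p,d
def P(n):
    c=env.camera_params(n); return np.array(c['camera_matrix'],float),cv2.Rodrigues(np.array(c['rvec'],float))[0],np.array(c['tvec'],float).ravel()
def cloud(n,d):
    K,R,t=P(n); v,u=np.mgrid[:400,:640]; z=d
    c=np.stack([(u-K[0,2])/K[0,0]*z,(v-K[1,2])/K[1,1]*z,z],-1); return (c-t)@R
def proj(n,p):
    K,R,t=P(n); c=R@np.array(p,float)+t; return (K@c/c[2])[:2]
E
python3 - <<'E'
from h import *
for n in('scene','top'):
    p,d=cap(n,n+'0'); K,R,t=P(n); print(n,(-R.T@t).round(),K[0,0])
a=cv2.imread('pics/scene0.png');b=cv2.imread('pics/top0.png')
s=env.sense();print(s['time_s'],s['position'],s['orientation'],s['opening'],s['wrist_force'])
E
```

```text
pics
scene [1285. -552. 1010.] 485.20318222226757
top [ 364.  214. 1234.] 364.298246037823
0.1 [297.48035461 605.34306503 235.62478879] [-1.79901567e+02  2.42697704e-03  1.53828573e+02] 86.93076310635486 [ 0.21692053  0.47406174 -0.34831727]
```

View pics/scene0.png

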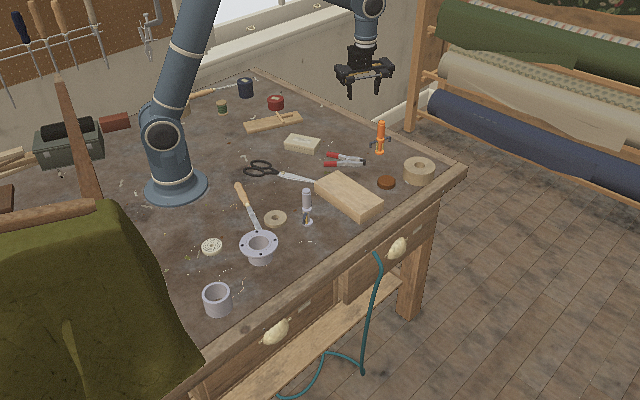

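View pics/top0.png

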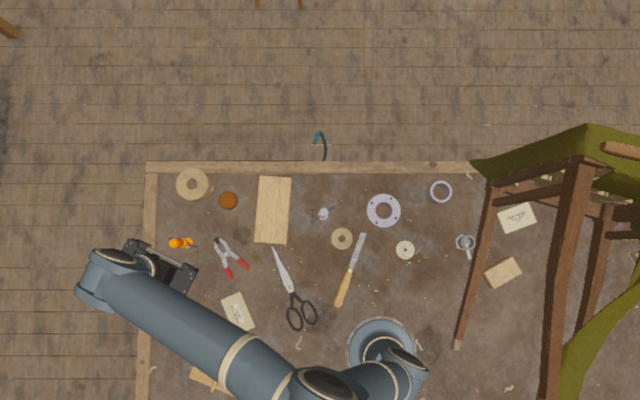

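The scene view shows the steel gauge at (307,205), the flanged bushing at (258,245), the plain one at (217,300) and the block at (348,195). In the top view they are at (323,213), (383,210), (440,190) and (272,210).

Look-alikes for the gauge: the orange one at scene (381,137), top (180,243). For the bushing: the plain tube, the wooden rings at top (192,184) and (342,238), and the pale disc at top (405,250). I choose the steel gauge and the flanged steel tube.

Run:
```python
from h import *
a=cv2.imread('pics/scene0.png');b=cv2.imread('pics/top0.png')
A=cv2.resize(a[170:290,220:400],None,fx=4.4,fy=4.4,interpolation=cv2.INTER_CUBIC)[:, :790]
B=cv2.resize(b[170:260,240:460],None,fx=3.6,fy=3.6,interpolation=cv2.INTER_CUBIC)
cv2.imwrite('pics/cA.png',A);cv2.imwrite('pics/cB.png',B)
def fit(x,y):
    M=np.c_[2*x,2*y,np.ones(len(x))];s=np.linalg.lstsq(M,x*x+y*y,rcond=None)[0];return s[:2].round(1),round(float(np.sqrt(s[2]+s[0]**2+s[1]**2)),1)
for n in('scene','top'):
    W=cloud(n,np.load(f'pics/{n}0.npy'))
    for nm,(u0,v0,u1,v1),z0,z1 in {'scene':[('gauge',(297,180,318,230),75,140),('gfull',(295,180,320,232),5,140),('fl',(235,225,280,268),50,70),('plain',(198,278,236,320),50,70),('block',(310,168,386,222),35,50)],
      'top':[('gauge',(308,198,336,228),110,140),('gl',(300,195,345,232),20,70),('fl',(360,188,406,232),50,70),('plain',(424,174,458,208),50,70),('block',(250,172,296,248),35,50)]}[n]:
        q=W[v0:v1,u0:u1].reshape(-1,3);q=q[(q[:,2]>z0)&(q[:,2]<z1)]
        if len(q)<3: print(n,nm,'few',len(q));continue
        lo,hi=np.percentile(q,[1,99],axis=0);print(n,nm,len(q),q.mean(0).round(1),lo.round(),hi.round(),'mid',((lo+hi)/2).round(1),'zmed',np.median(q[:,2]).round(1),cv2.minAreaRect(q[:,:2].astype(np.float32)) if nm=='block' else '')
    # chair
    if n=='top':
        q=W[(W[...,2]>80)&(W[...,1]<-150)&(W[...,0]>200)]
        print('chair ymax',q[:,1].max(), [ (x,q[(q[:,0]>x)&(q[:,0]<x+50),1].max().round()) for x in range(200,800,50) if ((q[:,0]>x)&(q[:,0]<x+50)).any()])
```

```text
scene gauge 169 [456.9 184.1 108.8] [441. 174.  76.] [466. 198. 134.] mid [453.5 186.3 104.8] zmed 109.7 
scene gfull 457 [432.9 214.2  61.3] [298. 151.   5.] [478. 342. 133.] mid [387.7 246.6  69.3] zmed 57.6 
scene fl 727 [464.3  -7.9  60.2] [411. -59.  51.] [515.  46.  66.] mid [463.   -6.9  58.1] zmed 60.5 
scene plain 322 [ 527.4 -196.6   58.3] [ 491. -230.   50.] [ 560. -161.   65.] mid [ 525.5 -195.7   57.7] zmed 59.0 
scene block 1513 [473.8 350.9  42.5] [360. 296.  36.] [579. 410.  48.] mid [469.5 353.2  41.9] zmed 42.6 ((463.1568603515625, 300.2652587890625), (219.3717803955078, 224.66563415527344), 85.33626556396484)
top gauge 64 [452.  190.4 127.8] [440. 177. 115.] [464. 202. 133.] mid [451.8 189.7 124.2] zmed 129.2 
top gl 60 [451.2 190.7  55.8] [416. 145.  31.] [478. 227.  65.] mid [447.2 186.1  48. ] zmed 56.5 
top fl 679 [463.9  -5.3  60.1] [411. -57.  54.] [515.  46.  65.] mid [463.4  -5.5  59.6] zmed 60.1 
top plain 179 [ 525.7 -193.8   58.8] [ 492. -228.   50.] [ 562. -159.   66.] mid [ 527.  -193.4   57.9] zmed 59.1 
top block 2130 [467.9 356.1  42. ] [361. 300.  37.] [577. 410.  47.] mid [468.9 355.2  42.2] zmed 42.0 ((469.40374755859375, 356.3473205566406), (105.15528869628906, 220.16439819335938), 85.7799072265625)
chair ymax -274.40119664062644 [(200, np.float64(-274.0)), (250, np.float64(-288.0)), (300, np.float64(-302.0)), (350, np.float64(-316.0)), (400, np.float64(-329.0)), (450, np.float64(-344.0)), (500, np.float64(-313.0)), (550, np.float64(-313.0)), (600, np.float64(-321.0))]
```

View pics/cA.png

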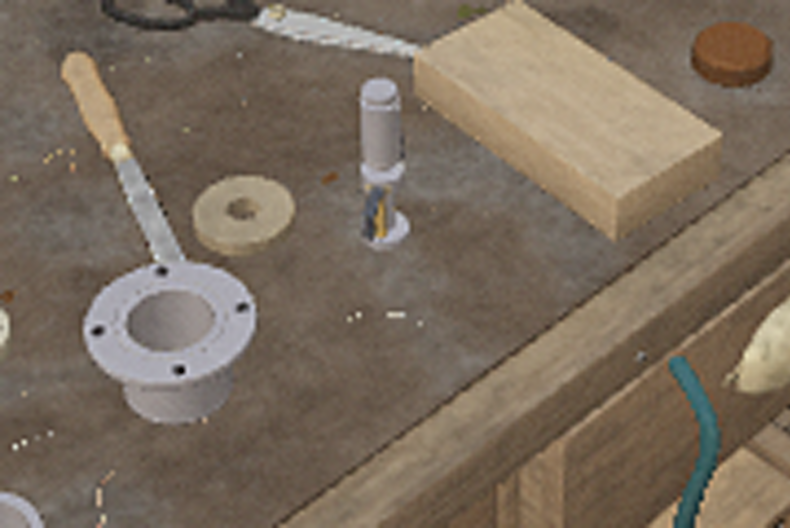

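View pics/cB.png

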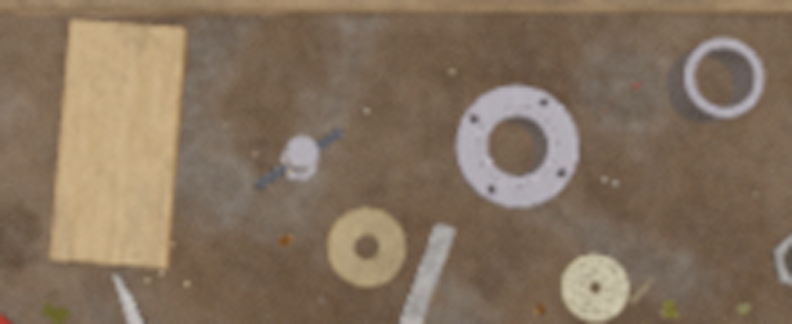

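Close crops confirm the choice: a steel gauge with its dark levers still level, the lever line at about -56° yaw, and a steel bushing with a 4-hole flange (holes at about -30°+90k, so the knobs miss them). Measured positions:

| Item | x, y | Top z | Expected top z |
|---|---|---|---|
| Gauge axis | ≈(451.5, 190) | ≈130 | 130 |
| Flanged bore | ≈(463.3, -5.8) | 60 | 60 |
| Block | ≈(469.2, 355.7) | 42 | 42 |

All heights agree, so I start moving.

>>> step_arm --steps '[{"wz": 10.6, "jaw": 1}, {"wz": 10.6, "jaw": 1}, {"wz": 10.6, "jaw": 1}, {"wz": 10.6, "jaw": 1}, {"wz": 10.6, "jaw": 1}, {"wz": 10.6, "jaw": 1}, {"x": -41, "y": 15.4, "jaw": 1}, {"x": -41, "y": 15.4, "jaw": 1}, {"x": -41, "y": 15.4, "jaw": 1}, {"x": -41, "y": 15.4, "jaw": 1}, {"x": -41, "y": 15.4, "jaw": 1}, {"x": -41, "y": 15.4, "jaw": 1}, {"x": -41, "y": 15.4, "jaw": 1}, {"x": -41, "y": 15.4, "jaw": 1}, {"x": -41, "y": 15.4, "jaw": 1}, {"x": -41, "y": 15.4, "jaw": 1}, {"jaw": 1}, {"jaw": 1}]'

```text
invalid input
```

>>> step_arm --steps '[{"x": 0, "y": 0, "z": 0, "wx": 0, "wy": 0, "wz": 10.6, "jaw": 1}, {"x": 0, "y": 0, "z": 0, "wx": 0, "wy": 0, "wz": 10.6, "jaw": 1}, {"x": 0, "y": 0, "z": 0, "wx": 0, "wy": 0, "wz": 10.6, "jaw": 1}, {"x": 0, "y": 0, "z": 0, "wx": 0, "wy": 0, "wz": 10.6, "jaw": 1}, {"x": 0, "y": 0, "z": 0, "wx": 0, "wy": 0, "wz": 10.6, "jaw": 1}, {"x": 0, "y": 0, "z": 0, "wx": 0, "wy": 0, "wz": 10.6, "jaw": 1}]'

```text
time_s: 0.85
position: [297.5, 605.5, 235.9]
orientation: [-180.0, 0.1, 89.9]
wrist_force: [0.7, -0.5, -0.3]
opening: 86.9
```

>>> step_arm --steps '[{"x": -41.5, "y": 15.4, "z": 0, "wx": 0, "wy": 0, "wz": 0, "jaw": 1}, {"x": -41.5, "y": 15.4, "z": 0, "wx": 0, "wy": 0, "wz": 0, "jaw": 1}, {"x": -41.5, "y": 15.4, "z": 0, "wx": 0, "wy": 0, "wz": 0, "jaw": 1}, {"x": -41.5, "y": 15.4, "z": 0, "wx": 0, "wy": 0, "wz": 0, "jaw": 1}, {"x": -41.5, "y": 15.4, "z": 0, "wx": 0, "wy": 0, "wz": 0, "jaw": 1}, {"x": -41.5, "y": 15.4, "z": 0, "wx": 0, "wy": 0, "wz": 0, "jaw": 1}, {"x": -41.5, "y": 15.4, "z": 0, "wx": 0, "wy": 0, "wz": 0, "jaw": 1}, {"x": -41.5, "y": 15.4, "z": 0, "wx": 0, "wy": 0, "wz": 0, "jaw": 1}, {"x": -41.5, "y": 15.4, "z": 0, "wx": 0, "wy": 0, "wz": 0, "jaw": 1}, {"x": -41.5, "y": 15.4, "z": 0, "wx": 0, "wy": 0, "wz": 0, "jaw": 1}, {"x": 0, "y": 0, "z": 0, "wx": 0, "wy": 0, "wz": 0, "jaw": 1}, {"x": 0, "y": 0, "z": 0, "wx": 0, "wy": 0, "wz": 0, "jaw": 1}]'

```text
time_s: 2.35
position: [452.9, 192.0, 236.3]
orientation: [-180.0, -0.0, 90.3]
wrist_force: [-0.3, -0.3, -0.1]
opening: 86.6
```

>>> step_arm --steps '[{"x": -2, "y": -1.4, "z": 20, "wx": 0, "wy": 0, "wz": 0, "jaw": 1}, {"x": 0, "y": 0, "z": 25, "wx": 0, "wy": 0, "wz": 0, "jaw": 1}, {"x": 0, "y": 0, "z": 25, "wx": 0, "wy": 0, "wz": 0, "jaw": 1}, {"x": 0, "y": 0, "z": 25, "wx": 0, "wy": 0, "wz": 0, "jaw": 1}, {"x": 0, "y": 0, "z": 25, "wx": 0, "wy": 0, "wz": 0, "jaw": 1}, {"x": 0, "y": 0, "z": 18, "wx": 0, "wy": 0, "wz": 0, "jaw": 1}, {"x": 0, "y": 0, "z": 0, "wx": 0, "wy": 0, "wz": 0, "jaw": 1}, {"x": 0, "y": 0, "z": 0, "wx": 0, "wy": 0, "wz": 0, "jaw": 1}]'

```text
time_s: 3.35
position: [452.1, 190.5, 99.0]
orientation: [180.0, -0.0, 90.3]
wrist_force: [0.6, -0.2, 0.0]
opening: 87.2
```

Run:
```python
from h import *
p,d=cap('scene','s1')
cv2.imwrite('pics/s1c.png',cv2.resize(cv2.imread('pics/s1.png')[120:260,250:390],None,fx=4,fy=4,interpolation=cv2.INTER_CUBIC))
s=env.sense();print(s['position'],s['joints'])
```

```text
[452.32169787 190.34988767  99.24514526] [-43.50970207  20.60279165  19.28869585 121.05696232 -10.50033124
  39.79667135 -16.98141511]
```

View pics/s1c.png

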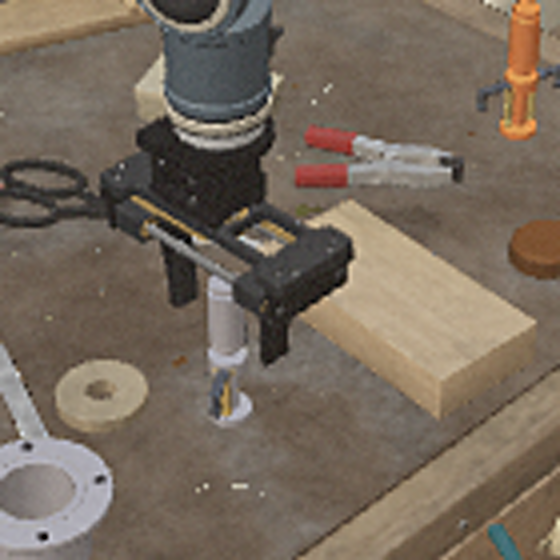

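The crop shows the barrel at (225,310) centred between the fingers at (180,290) and (272,345), and still upright. I close the jaws and lift.

>>> step_arm --steps '[{"x": 0, "y": 0, "z": 0, "wx": 0, "wy": 0, "wz": 0, "jaw": -1}, {"x": 0, "y": 0, "z": 0, "wx": 0, "wy": 0, "wz": 0, "jaw": -1}, {"x": 0, "y": 0, "z": 0, "wx": 0, "wy": 0, "wz": 0, "jaw": -1}, {"x": 0, "y": 0, "z": 0, "wx": 0, "wy": 0, "wz": 0, "jaw": -1}, {"x": 0, "y": 0, "z": 0, "wx": 0, "wy": 0, "wz": 0, "jaw": -1}, {"x": 0, "y": 0, "z": 0, "wx": 0, "wy": 0, "wz": 0, "jaw": -1}, {"x": 0, "y": 0, "z": 0, "wx": 0, "wy": 0, "wz": 0, "jaw": -1}, {"x": 0, "y": 0, "z": 0, "wx": 0, "wy": 0, "wz": 0, "jaw": -1}]'

```text
time_s: 4.4
position: [451.8, 189.4, 98.5]
orientation: [-180.0, -0.0, 90.2]
wrist_force: [-0.3, -0.3, 0.1]
opening: 27.5
```

>>> step_arm --steps '[{"x": 0, "y": 0, "z": -5, "wx": 0, "wy": 0, "wz": 0, "jaw": -1}, {"x": 0, "y": 0, "z": -15, "wx": 0, "wy": 0, "wz": 0, "jaw": -1}, {"x": 0, "y": 0, "z": -20, "wx": 0, "wy": 0, "wz": 0, "jaw": -1}, {"x": 0, "y": 0, "z": -20, "wx": 0, "wy": 0, "wz": 0, "jaw": -1}, {"x": 0, "y": 0, "z": -20, "wx": 0, "wy": 0, "wz": 0, "jaw": -1}, {"x": 0, "y": 0, "z": -15, "wx": 0, "wy": 0, "wz": 0, "jaw": -1}, {"x": 0, "y": 0, "z": -5, "wx": 0, "wy": 0, "wz": 0, "jaw": -1}, {"x": 0, "y": 0, "z": 0, "wx": 0, "wy": 0, "wz": 0, "jaw": -1}]'

```text
time_s: 5.4
position: [451.8, 189.5, 198.6]
orientation: [180.0, -0.0, 90.2]
wrist_force: [0.5, 0.3, -3.4]
opening: 27.3
```

>>> step_arm --steps '[{"x": -10, "y": 0.6, "z": 0, "wx": 0, "wy": 0, "wz": 0, "jaw": -1}, {"x": -25, "y": 1.5, "z": 0, "wx": 0, "wy": 0, "wz": 0, "jaw": -1}, {"x": -25, "y": 1.5, "z": 0, "wx": 0, "wy": 0, "wz": 0, "jaw": -1}, {"x": -25, "y": 1.5, "z": 0, "wx": 0, "wy": 0, "wz": 0, "jaw": -1}, {"x": -25, "y": 1.5, "z": 0, "wx": 0, "wy": 0, "wz": 0, "jaw": -1}, {"x": -25, "y": 1.5, "z": 0, "wx": 0, "wy": 0, "wz": 0, "jaw": -1}, {"x": -25, "y": 1.5, "z": 0, "wx": 0, "wy": 0, "wz": 0, "jaw": -1}, {"x": -20, "y": 1, "z": 0, "wx": 0, "wy": 0, "wz": 0, "jaw": -1}, {"x": -10.5, "y": 0.6, "z": 0, "wx": 0, "wy": 0, "wz": 0, "jaw": -1}, {"x": -5, "y": 0.5, "z": 0, "wx": 0, "wy": 0, "wz": 0, "jaw": -1}, {"x": 0, "y": 0, "z": 10, "wx": 0, "wy": 0, "wz": 0, "jaw": -1}, {"x": 0, "y": 0, "z": 10, "wx": 0, "wy": 0, "wz": 0, "jaw": -1}, {"x": 0, "y": 0, "z": 0, "wx": 0, "wy": 0, "wz": 0, "jaw": -1}, {"x": 0, "y": 0, "z": 0, "wx": 0, "wy": 0, "wz": 0, "jaw": -1}]'

```text
time_s: 7.15
position: [464.5, -5.7, 178.4]
orientation: [-180.0, 0.0, 90.3]
wrist_force: [1.1, 0.4, -3.9]
opening: 27.7
```

Run:
```python
from h import *
s=env.sense();print(s['position'],s['orientation'],s['wrist_force'],s['opening'])
for n in('scene','top'):
    p,d=cap(n,n+'2');W=cloud(n,d)
    if n=='scene':
        m=(abs(W[...,0]-463)<60)&(abs(W[...,1]+6)<60)
        for lo,hi in((62,76),(76,90),(90,110),(110,130),(130,150),(150,170)):
            q=W[m&(W[...,2]>lo)&(W[...,2]<hi)]
            if len(q): print(lo,len(q),q.mean(0).round(1),q.min(0).round(),q.max(0).round())
    q=W[(abs(W[...,0]-463)<60)&(abs(W[...,1]+6)<60)&(abs(W[...,2]-60)<4)]
    a,b=np.percentile(q,[.5,99.5],axis=0);print(n,'flange',len(q),((a+b)/2).round(1))
u,v=proj('scene',[463,-6,90]).astype(int);print(u,v)
cv2.imwrite('pics/s2c.png',cv2.resize(cv2.imread('pics/scene2.png')[v-70:v+60,u-65:u+65],None,fx=4.5,fy=4.5,interpolation=cv2.INTER_CUBIC))
print([proj('scene',[463.3,-5.8,z]).round(1) for z in(60,78,150)], u-65,v-70)
```

```text
[464.50998663  -5.74986736 178.4187981 ] [-1.79991145e+02  3.07761160e-03  9.02585937e+01] [ 1.06327107  0.41291167 -3.93768869] 27.724997255452628
62 156 [470.  -12.2  63.2] [410. -62.  62.] [516.  44.  67.]
76 55 [470.2  -7.1  86.2] [448. -22.  79.] [483.  11.  90.]
90 42 [471.2  -7.9  98.3] [458. -20.  90.] [482.   9. 109.]
110 40 [475.5 -18.1 120. ] [441. -45. 111.] [492.  32. 130.]
130 98 [475.6 -18.2 139.4] [452. -45. 130.] [494.   6. 150.]
150 39 [471.3 -13.4 161.6] [442. -20. 152.] [487.   1. 169.]
scene flange 531 [462.4  -6.6  60.1]
top flange 313 [463.3  13.8  59.9]
257 234
[array([258.6, 242.7]), array([258., 238.]), array([255.4, 218.6])] 192 164
```

View pics/s2c.png

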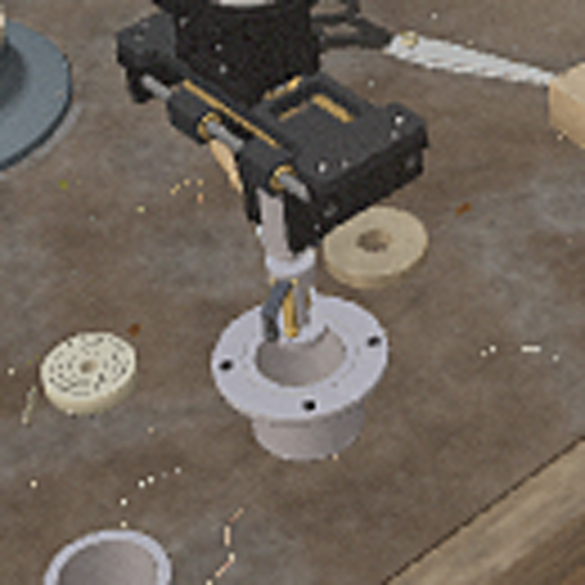

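The collar is at crop (290,265) and the foot at (300,330). I predicted (297,331) for a foot centred on the bore, so it is aligned to within about 1–2 mm. I shift x by -1 and lower to just above first touch.

>>> step_arm --steps '[{"x": 0, "y": -1, "z": 4, "wx": 0, "wy": 0, "wz": 0, "jaw": -1}, {"x": 0, "y": 0, "z": 8, "wx": 0, "wy": 0, "wz": 0, "jaw": -1}, {"x": 0, "y": 0, "z": 8, "wx": 0, "wy": 0, "wz": 0, "jaw": -1}, {"x": 0, "y": 0, "z": 8, "wx": 0, "wy": 0, "wz": 0, "jaw": -1}, {"x": 0, "y": 0, "z": 8, "wx": 0, "wy": 0, "wz": 0, "jaw": -1}, {"x": 0, "y": 0, "z": 8, "wx": 0, "wy": 0, "wz": 0, "jaw": -1}, {"x": 0, "y": 0, "z": 6, "wx": 0, "wy": 0, "wz": 0, "jaw": -1}, {"x": 0, "y": 0, "z": 0, "wx": 0, "wy": 0, "wz": 0, "jaw": -1}]'

```text
time_s: 8.25
position: [463.1, -6.0, 128.0]
orientation: [-179.9, 0.0, 90.2]
wrist_force: [0.6, 0.1, -2.8]
opening: 27.2
```

>>> step_arm --steps '[{"x": 0, "y": 0, "z": 2, "wx": 0, "wy": 0, "wz": 0, "jaw": -1}, {"x": 0, "y": 0, "z": 2, "wx": 0, "wy": 0, "wz": 0, "jaw": -1}, {"x": 0, "y": 0, "z": 2, "wx": 0, "wy": 0, "wz": 0, "jaw": -1}, {"x": 0, "y": 0, "z": 1, "wx": 0, "wy": 0, "wz": 0, "jaw": -1}, {"x": 0, "y": 0, "z": 0, "wx": 0, "wy": 0, "wz": 0, "jaw": -1}]'

```text
time_s: 8.88
position: [464.3, -6.2, 122.3]
orientation: [179.9, -0.0, 90.2]
wrist_force: [-0.2, 0.6, 3.9]
opening: 27.2
```

>>> step_arm --steps '[{"x": 0, "y": 0, "z": 2, "wx": 0, "wy": 0, "wz": 0, "jaw": -1}, {"x": 0, "y": 0, "z": 2, "wx": 0, "wy": 0, "wz": 0, "jaw": -1}, {"x": 0, "y": 0, "z": 2, "wx": 0, "wy": 0, "wz": 0, "jaw": -1}, {"x": 0, "y": 0, "z": 1, "wx": 0, "wy": 0, "wz": 0, "jaw": -1}, {"x": 0, "y": 0, "z": 0, "wx": 0, "wy": 0, "wz": 0, "jaw": -1}]'

```text
time_s: 9.5
position: [463.9, -5.6, 114.7]
orientation: [179.9, -0.0, 90.2]
wrist_force: [0.1, -0.0, 5.0]
opening: 27.3
```

>>> step_arm --steps '[{"x": 0, "y": 0, "z": 1, "wx": 0, "wy": 0, "wz": 0, "jaw": -1}, {"x": 0, "y": 0, "z": 1, "wx": 0, "wy": 0, "wz": 0, "jaw": -1}, {"x": 0, "y": 0, "z": 0, "wx": 0, "wy": 0, "wz": 0, "jaw": -1}]'

```text
time_s: 9.88
position: [464.0, -5.8, 113.0]
orientation: [179.9, -0.0, 90.2]
wrist_force: [-0.7, 1.9, 8.1]
opening: 27.2
```

Force is still at lever-friction level, so I press on in 1 mm steps until it rises sharply.

>>> step_arm --steps '[{"x": 0, "y": 0, "z": 1, "wx": 0, "wy": 0, "wz": 0, "jaw": -1}, {"x": 0, "y": 0, "z": 0, "wx": 0, "wy": 0, "wz": 0, "jaw": -1}]'

```text
time_s: 10.12
position: [464.2, -5.9, 112.2]
orientation: [179.9, -0.0, 90.2]
wrist_force: [-0.1, 0.2, 9.8]
opening: 27.3
```

>>> step_arm --steps '[{"x": 0, "y": 0, "z": 1, "wx": 0, "wy": 0, "wz": 0, "jaw": -1}, {"x": 0, "y": 0, "z": 0, "wx": 0, "wy": 0, "wz": 0, "jaw": -1}]'

```text
time_s: 10.38
position: [464.3, -5.9, 112.0]
orientation: [179.9, -0.1, 90.2]
wrist_force: [-2.6, 1.2, 17.7]
opening: 27.7
```

>>> step_arm --steps '[{"x": 0, "y": 0, "z": 1, "wx": 0, "wy": 0, "wz": 0, "jaw": -1}, {"x": 0, "y": 0, "z": 0, "wx": 0, "wy": 0, "wz": 0, "jaw": -1}]'

```text
time_s: 10.62
position: [464.4, -5.9, 111.7]
orientation: [179.9, -0.1, 90.2]
wrist_force: [-5.8, 1.2, 25.7]
opening: 27.2
```

Run:
```python
from h import *
p,d=cap('scene','s3');u,v=257,226
cv2.imwrite('pics/s3c.png',cv2.resize(cv2.imread('pics/s3.png')[v-45:v+55,u-50:u+50],None,fx=6,fy=6,interpolation=cv2.INTER_CUBIC))
```

```text
(no output)
```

View pics/s3c.png

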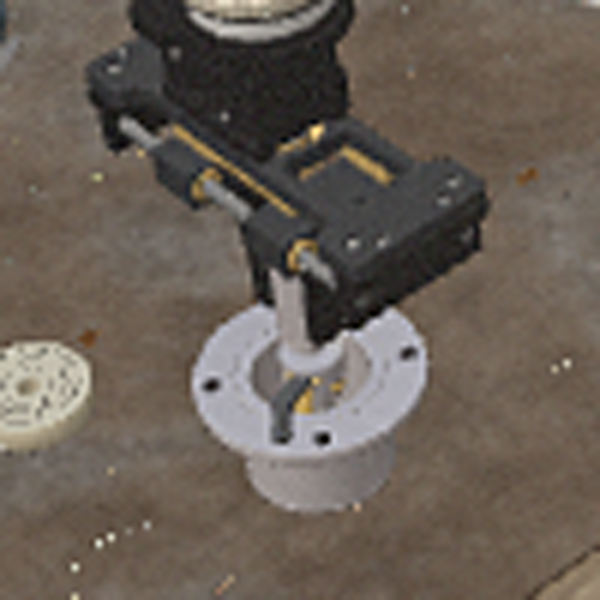

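The crop shows the near lever's knob on the flange at (283,435), raised, with the gauge upright in the bore. The TCP now stalls: 1 mm of command gives 0.3 mm of travel and +8 N. The levers are on their stops at about 46 mm depth, so I lift straight out.

>>> step_arm --steps '[{"x": 0, "y": 0, "z": -3, "wx": 0, "wy": 0, "wz": 0, "jaw": -1}, {"x": 0, "y": 0, "z": -4, "wx": 0, "wy": 0, "wz": 0, "jaw": -1}, {"x": 0, "y": 0, "z": -6, "wx": 0, "wy": 0, "wz": 0, "jaw": -1}, {"x": 0, "y": 0, "z": -8, "wx": 0, "wy": 0, "wz": 0, "jaw": -1}, {"x": 0, "y": 0, "z": -10, "wx": 0, "wy": 0, "wz": 0, "jaw": -1}, {"x": 0, "y": 0, "z": -10, "wx": 0, "wy": 0, "wz": 0, "jaw": -1}, {"x": 0, "y": 0, "z": -10, "wx": 0, "wy": 0, "wz": 0, "jaw": -1}, {"x": 0, "y": 0, "z": -10, "wx": 0, "wy": 0, "wz": 0, "jaw": -1}, {"x": 0, "y": 0, "z": -10, "wx": 0, "wy": 0, "wz": 0, "jaw": -1}, {"x": 0, "y": 0, "z": -10, "wx": 0, "wy": 0, "wz": 0, "jaw": -1}, {"x": 0, "y": 0, "z": -8, "wx": 0, "wy": 0, "wz": 0, "jaw": -1}, {"x": 0, "y": 0, "z": -4, "wx": 0, "wy": 0, "wz": 0, "jaw": -1}, {"x": 0, "y": 0, "z": 0, "wx": 0, "wy": 0, "wz": 0, "jaw": -1}]'

```text
time_s: 12.3
position: [463.5, -6.0, 202.7]
orientation: [180.0, -0.0, 90.2]
wrist_force: [-0.4, -0.6, -3.7]
opening: 27.5
```

Run:
```python
from h import *
s=env.sense();print(s['position'],s['orientation'],s['wrist_force'])
p,d=cap('scene','s4');W=cloud('scene',d)
u,v=proj('scene',[464,-6,110]).astype(int);print(u,v)
cv2.imwrite('pics/s4c.png',cv2.resize(cv2.imread('pics/s4.png')[v-40:v+50,u-45:u+45],None,fx=6.6,fy=6.6,interpolation=cv2.INTER_CUBIC))
q=W[(abs(W[...,0]-463)<60)&(abs(W[...,1]+6)<60)&(abs(W[...,2]-60)<4)]
a,b=np.percentile(q,[.5,99.5],axis=0);print('flange',((a+b)/2).round(1))
z=s['position'][2]-98.5;print('foot pix in crop for z=',z,[((proj('scene',[464,-6,zz])-[u-45,v-40])*6.6).round() for zz in(z,z+12,z+72)])
```

```text
[463.50464834  -5.98537053 202.68824915] [ 1.79980380e+02 -1.23219623e-02  9.02287454e+01] [-0.36690014 -0.64842535 -3.73266468]
256 229
flange [462.2  -6.8  60. ]
foot pix in crop for z= 104.18824914686638 [array([305., 279.]), array([302., 258.]), array([287., 148.])]
```

View pics/s4c.png

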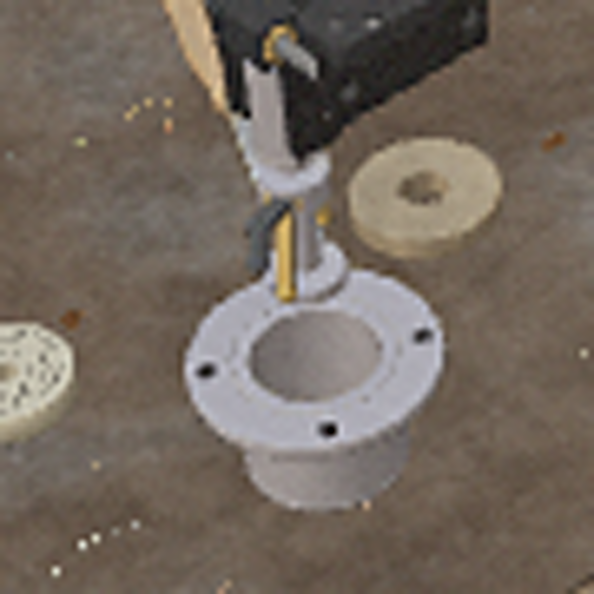

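The near feeler has swung out past the foot, with its tip at (287,297). The bushing is unmoved (462,-7). Levers are seen end-on here, so I carry the gauge to the block and turn it there to see both feelers.

>>> step_arm --steps '[{"x": 8, "y": 0.5, "z": 0, "wx": 0, "wy": 0, "wz": 0, "jaw": -1}, {"x": 18, "y": 0.5, "z": 0, "wx": 0, "wy": 0, "wz": 0, "jaw": -1}, {"x": 28, "y": 0.5, "z": 0, "wx": 0, "wy": 0, "wz": 0, "jaw": -1}, {"x": 28, "y": 0.5, "z": 0, "wx": 0, "wy": 0, "wz": 0, "jaw": -1}, {"x": 28, "y": 0.5, "z": 0, "wx": 0, "wy": 0, "wz": 0, "jaw": -1}, {"x": 28, "y": 0.5, "z": 0, "wx": 0, "wy": 0, "wz": 0, "jaw": -1}, {"x": 28, "y": 0.5, "z": 0, "wx": 0, "wy": 0, "wz": 0, "jaw": -1}, {"x": 28, "y": 0.5, "z": 0, "wx": 0, "wy": 0, "wz": 0, "jaw": -1}, {"x": 28, "y": 0.5, "z": 0, "wx": 0, "wy": 0, "wz": 0, "jaw": -1}, {"x": 28, "y": 0.5, "z": 0, "wx": 0, "wy": 0, "wz": 0, "jaw": -1}, {"x": 28, "y": 0.5, "z": 0, "wx": 0, "wy": 0, "wz": 0, "jaw": -1}, {"x": 28, "y": 0, "z": 0, "wx": 0, "wy": 0, "wz": 0, "jaw": -1}, {"x": 28, "y": 0, "z": 0, "wx": 0, "wy": 0, "wz": 0, "jaw": -1}, {"x": 18, "y": 0, "z": 0, "wx": 0, "wy": 0, "wz": 0, "jaw": -1}, {"x": 8, "y": 0, "z": 0, "wx": 0, "wy": 0, "wz": 0, "jaw": -1}, {"x": 1.5, "y": 0, "z": 0, "wx": 0, "wy": 0, "wz": 0, "jaw": -1}]'

```text
time_s: 14.35
position: [467.5, 355.3, 202.4]
orientation: [-180.0, 0.0, 90.2]
wrist_force: [0.5, 0.4, -3.0]
opening: 27.4
```

>>> step_arm --steps '[{"x": 0, "y": 0, "z": 0, "wx": 0, "wy": 0, "wz": -6, "jaw": -1}, {"x": 0, "y": 0, "z": 0, "wx": 0, "wy": 0, "wz": -9, "jaw": -1}, {"x": 0, "y": 0, "z": 0, "wx": 0, "wy": 0, "wz": -9, "jaw": -1}, {"x": 0, "y": 0, "z": 0, "wx": 0, "wy": 0, "wz": -9, "jaw": -1}, {"x": 0, "y": 0, "z": 0, "wx": 0, "wy": 0, "wz": -9, "jaw": -1}, {"x": 0, "y": 0, "z": 0, "wx": 0, "wy": 0, "wz": -9, "jaw": -1}, {"x": 0, "y": 0, "z": 0, "wx": 0, "wy": 0, "wz": -6, "jaw": -1}, {"x": 0, "y": 0, "z": 0, "wx": 0, "wy": 0, "wz": -3, "jaw": -1}, {"x": 0, "y": 0, "z": 0, "wx": 0, "wy": 0, "wz": 0, "jaw": -1}]'

```text
time_s: 15.48
position: [468.0, 354.1, 202.6]
orientation: [-180.0, 0.0, 150.1]
wrist_force: [-0.3, -0.2, -3.0]
opening: 27.3
```

Run:
```python
from h import *
s=env.sense();print(s['time_s'],s['position'],s['orientation'],s['joints'])
p,d=cap('scene','s5');x,y,z=s['position']
u,v=proj('scene',[x,y,z-75]).astype(int)
cv2.imwrite('pics/s5c.png',cv2.resize(cv2.imread('pics/s5.png')[v-35:v+35,u-45:u+45],None,fx=7,fy=7,interpolation=cv2.INTER_CUBIC))
f=z-98.5
def c(r,h,a): return ((proj('scene',[x+r*np.cos(a),y+r*np.sin(a),f+h])-[u-45,v-35])*7).round()
a=np.deg2rad(4)
print('axis foot',c(0,0,a),'tips out',c(28,12,a),c(-28,12,a),'in',c(17,12,a),c(-17,12,a),'knob up',c(45,50,a),c(-45,50,a))
```

```text
15.475 [467.98463152 354.05903358 202.62746085] [-1.79974672e+02  1.90928159e-02  1.50070931e+02] [-45.91231441  20.38877231   6.00267263 102.75390436  -2.45807301
  57.0014575   21.12763162]
axis foot [316. 291.] tips out [366. 294.] [268. 245.] in [346. 284.] [287. 255.] knob up [400. 238.] [239. 161.]
```

View pics/s5c.png

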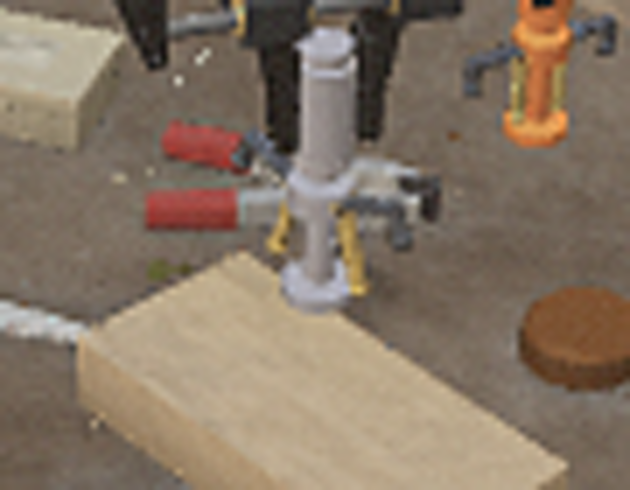

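The crop shows both feelers splayed, tips at (358,290) and (272,248). I predicted (366,294)/(268,245) for out and (346,284)/(287,255) for in, so both are out. The right lever knob is raised at (400,240), as predicted. Now I set it down.

>>> step_arm --steps '[{"x": 0, "y": 0, "z": 5, "wx": 0, "wy": 0, "wz": 0, "jaw": -1}, {"x": 0, "y": 0, "z": 12, "wx": 0, "wy": 0, "wz": 0, "jaw": -1}, {"x": 0, "y": 0, "z": 14, "wx": 0, "wy": 0, "wz": 0, "jaw": -1}, {"x": 0, "y": 0, "z": 12, "wx": 0, "wy": 0, "wz": 0, "jaw": -1}, {"x": 0, "y": 0, "z": 8, "wx": 0, "wy": 0, "wz": 0, "jaw": -1}, {"x": 0, "y": 0, "z": 5, "wx": 0, "wy": 0, "wz": 0, "jaw": -1}, {"x": 0, "y": 0, "z": 2, "wx": 0, "wy": 0, "wz": 0, "jaw": -1}, {"x": 0, "y": 0, "z": 1, "wx": 0, "wy": 0, "wz": 0, "jaw": -1}, {"x": 0, "y": 0, "z": 0, "wx": 0, "wy": 0, "wz": 0, "jaw": -1}]'

```text
time_s: 16.65
position: [467.6, 355.6, 143.9]
orientation: [180.0, 0.0, 150.2]
wrist_force: [0.6, 0.7, -2.8]
opening: 27.4
```

>>> step_arm --steps '[{"x": 0, "y": 0, "z": 1, "wx": 0, "wy": 0, "wz": 0, "jaw": -1}, {"x": 0, "y": 0, "z": 1, "wx": 0, "wy": 0, "wz": 0, "jaw": -1}, {"x": 0, "y": 0, "z": 0, "wx": 0, "wy": 0, "wz": 0, "jaw": -1}]'

```text
time_s: 17.02
position: [467.4, 355.5, 141.5]
orientation: [-180.0, -0.0, 150.2]
wrist_force: [-0.1, 0.3, -3.2]
opening: 27.6
```

>>> step_arm --steps '[{"x": 0, "y": 0, "z": 0.7, "wx": 0, "wy": 0, "wz": 0, "jaw": -1}, {"x": 0, "y": 0, "z": 0, "wx": 0, "wy": 0, "wz": 0, "jaw": -1}]'

```text
time_s: 17.27
position: [467.5, 355.5, 140.8]
orientation: [-180.0, -0.0, 150.2]
wrist_force: [-0.6, 0.7, -3.1]
opening: 27.8
```

>>> step_arm --steps '[{"x": 0, "y": 0, "z": 0.6, "wx": 0, "wy": 0, "wz": 0, "jaw": -1}, {"x": 0, "y": 0, "z": 0, "wx": 0, "wy": 0, "wz": 0, "jaw": -1}]'

```text
time_s: 17.52
position: [467.6, 355.6, 140.5]
orientation: [180.0, 0.0, 150.2]
wrist_force: [-0.5, -0.1, -1.1]
opening: 27.5
```

Contact is starting, at the expected height (140.5).

>>> step_arm --steps '[{"x": 0, "y": 0, "z": 0.6, "wx": 0, "wy": 0, "wz": 0, "jaw": -1}, {"x": 0, "y": 0, "z": 0, "wx": 0, "wy": 0, "wz": 0, "jaw": -1}]'

```text
time_s: 17.77
position: [467.6, 355.6, 140.5]
orientation: [180.0, 0.0, 150.2]
wrist_force: [-2.3, -1.4, 5.8]
opening: 27.1
```

>>> step_arm --steps '[{"x": 0, "y": 0, "z": 0, "wx": 0, "wy": 0, "wz": 0, "jaw": -0.2}, {"x": 0, "y": 0, "z": 0, "wx": 0, "wy": 0, "wz": 0, "jaw": 0}, {"x": 0, "y": 0, "z": 0, "wx": 0, "wy": 0, "wz": 0, "jaw": 0.5}, {"x": 0, "y": 0, "z": 0, "wx": 0, "wy": 0, "wz": 0, "jaw": 1}, {"x": 0, "y": 0, "z": 0, "wx": 0, "wy": 0, "wz": 0, "jaw": 1}, {"x": 0, "y": 0, "z": 0, "wx": 0, "wy": 0, "wz": 0, "jaw": 1}, {"x": 0, "y": 0, "z": 0, "wx": 0, "wy": 0, "wz": 0, "jaw": 1}]'

```text
time_s: 18.65
position: [467.5, 355.5, 139.7]
orientation: [180.0, -0.0, 150.2]
wrist_force: [-0.6, 0.4, 0.2]
opening: 83.4
```

>>> step_arm --steps '[{"x": 0, "y": 0, "z": 0, "wx": 0, "wy": 0, "wz": 0, "jaw": 1}, {"x": 0, "y": 0, "z": -8, "wx": 0, "wy": 0, "wz": 0, "jaw": 1}, {"x": 0, "y": 0, "z": -20, "wx": 0, "wy": 0, "wz": 0, "jaw": 1}, {"x": 0, "y": 0, "z": -25, "wx": 0, "wy": 0, "wz": 0, "jaw": 1}, {"x": 0, "y": 0, "z": -25, "wx": 0, "wy": 0, "wz": 0, "jaw": 1}, {"x": 0, "y": 0, "z": -25, "wx": 0, "wy": 0, "wz": 0, "jaw": 1}, {"x": 0, "y": 0, "z": -25, "wx": 0, "wy": 0, "wz": 0, "jaw": 1}, {"x": 0, "y": 0, "z": -15, "wx": 0, "wy": 0, "wz": 0, "jaw": 1}, {"x": 0, "y": 0, "z": 0, "wx": 0, "wy": 0, "wz": 0, "jaw": 1}, {"x": 0, "y": 0, "z": 0, "wx": 0, "wy": 0, "wz": 0, "jaw": 1}]'

```text
time_s: 19.9
position: [467.0, 355.1, 281.6]
orientation: [-179.9, -0.0, 150.2]
wrist_force: [0.3, -0.3, -0.0]
opening: 87.2
```

Run:
```python
from h import *
s=env.sense();print(s['time_s'],s['position'],s['wrist_force'])
p,d=cap('scene','s6');W=cloud('scene',d);x,y=467.5,355.5
u,v=proj('scene',[x,y,100]).astype(int)
cv2.imwrite('pics/s6c.png',cv2.resize(cv2.imread('pics/s6.png')[v-40:v+50,u-50:u+50],None,fx=6.5,fy=6.5,interpolation=cv2.INTER_CUBIC))
def c(r,h,a): return ((proj('scene',[x+r*np.cos(a),y+r*np.sin(a),42+h])-[u-50,v-40])*6.5).round()
a=np.deg2rad(4)
print('foot',c(0,0,a),'top',c(0,130,a),'out',c(28,12,a),c(-28,12,a),'in',c(17,12,a),c(-17,12,a))
q=W[(abs(W[...,0]-463)<60)&(abs(W[...,1]+6)<60)&(abs(W[...,2]-60)<4)]
a,b=np.percentile(q,[.5,99.5],axis=0);print('flange',((a+b)/2).round(1))
for lo,hi in((115,130),(130,145),(145,160),(160,180)):
    q=W[(abs(W[...,0]-x)<40)&(abs(W[...,1]-y)<40)&(W[...,2]>lo)&(W[...,2]<hi)];print(lo,len(q),q.mean(0).round(1),q[:,2].max().round(1))
```

```text
19.9 [467.01438506 355.14058128 281.64675557] [ 3.03316997e-01 -3.43612329e-01 -2.30843374e-04]
foot [324. 357.] top [330. 138.] out [370. 361.] [281. 315.] in [352. 352.] [298. 324.]
flange [462.4  -6.5  60. ]
115 34 [472.1 347.9 123.1] 129.9
130 34 [473.1 347.6 137.1] 144.9
145 35 [474.9 348.5 153.1] 159.7
160 60 [470.1 352.2 169.3] 175.8
```

View pics/s6c.png

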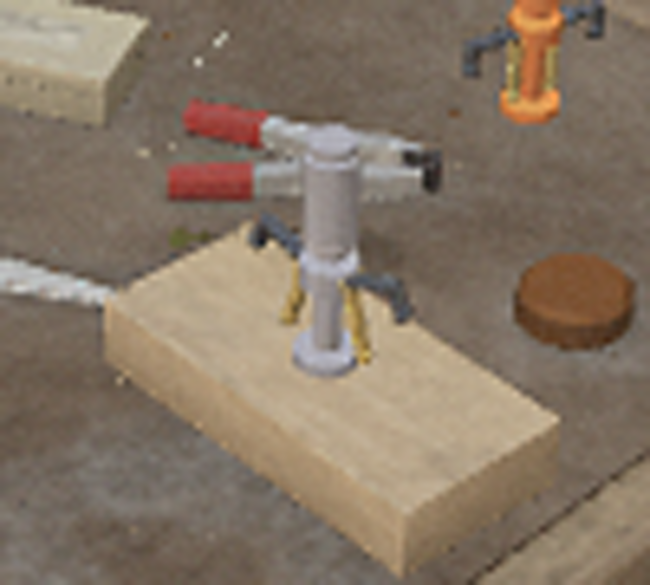

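Run:
```python
from h import *
x,y=467.5,355.5
u,v=proj('scene',[x,y,100]).astype(int)
for deg in(0,4,8):
  a=np.deg2rad(deg)
  for h in(34,45): print(deg,h,[((proj('scene',[x+r*np.cos(a),y+r*np.sin(a),42+h])-[u-50,v-40])*6.5).round() for r in(42,-42)])
W=cloud('scene',np.load('pics/s6.npy'))
for cx,cy in((402,310),(262,235)):
    px,py=int(cx/6.5+u-50),int(cy/6.5+v-40); print(W[py-2:py+3,px-1:px+2].reshape(-1,3).round().tolist())
```

```text
0 34 [array([390., 339.]), array([263., 266.])]
0 45 [array([391., 321.]), array([263., 248.])]
4 34 [array([394., 337.]), array([259., 269.])]
4 45 [array([395., 318.]), array([259., 251.])]
8 34 [array([398., 334.]), array([256., 271.])]
8 45 [array([398., 315.]), array([256., 253.])]
[[509.0, 354.0, 105.0], [511.0, 357.0, 104.0], [512.0, 361.0, 102.0], [1285.0, -552.0, 1010.0], [513.0, 355.0, 103.0], [517.0, 354.0, 105.0], [508.0, 356.0, 95.0], [514.0, 354.0, 99.0], [516.0, 356.0, 100.0], [510.0, 354.0, 93.0], [516.0, 352.0, 98.0], [518.0, 354.0, 98.0], [471.0, 400.0, 43.0], [514.0, 355.0, 91.0], [512.0, 361.0, 87.0]]
[[420.0, 354.0, 102.0], [429.0, 350.0, 108.0], [432.0, 350.0, 109.0], [424.0, 350.0, 102.0], [427.0, 352.0, 102.0], [433.0, 350.0, 106.0], [425.0, 349.0, 99.0], [428.0, 350.0, 99.0], [376.0, 410.0, 42.0], [424.0, 350.0, 94.0], [421.0, 357.0, 88.0], [377.0, 409.0, 39.0], [382.0, 394.0, 44.0], [383.0, 398.0, 43.0], [386.0, 400.0, 44.0]]
```

Both knob undersides are at z≈87–88, which is 45 mm above the foot and fully up. The gauge stands upright and the bushing is unmoved, so I hand in.

```bash
python3 -c "
from h import *
print(env.close_job())"
```

```text
the job is handed in; nothing more can be done
None
```

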